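Glide check of a rinsed syringe

TASK

The rinsed 60 ml syringe lies in its cradle with the plunger drawn out; find out whether its nozzle is clear by pressing the plunger straight in, steadily. If it glides all the way home, leave the syringe seated in the cradle with the plunger home. If the push climbs to about 10 N before it is home, the nozzle is blocked: do not force it (keep under 20 N), but back off, lift the syringe out of the cradle by its barrel and lay it, without dropping it, on the floor of the shallow clear tray; disturb nothing else on the bench.

Things in the scene. Friction and masses are not known exactly. Their poses are not given: they have to be found in the camera images.
- test_syringe: clear 60 ml syringe with white plunger, about 110 g. Origin on its axis at mid barrel; y runs along the barrel toward the plunger, z up. Barrel diameter 31 mm, y -48 to +44 mm; finger flange 52 (x) x 31 (z) x 4 mm at y +44 to +48; nozzle tip at y -66.5. Laid flat in the tray its axis is 17.5 mm above the bench; plunger drawn it is 160 to 172 mm long.
- plunger: the plunger: cross-ribbed rod 20 mm across, round thumb disc 31 mm diameter, 4 mm thick, at its outer end. Its origin is the syringe's, moved in along the axis by the plunger's travel.
- plunger_travel (a joint): plunger push-in, m: 0 drawn, 0.040 home on a hard stop; starts 0 to 0.006. Clear nozzle: glides with a steady 2 to 3 N and stays where left. Blocked: from 0.012 the push is about 6 N and rises 0.8 N per mm (10 N near 0.017, 20 N near 0.030), and let go it springs back to about 0.012.
- thumb (a point): centre of the outer face of the thumb disc, where to push; on the syringe axis, 106 mm behind the syringe origin (syringe y = +0.106) when fully drawn and 66 mm when home. Push along syringe -y.
- seat (a point): point of the cradle where the syringe origin lies when seated, 45 mm above the bench, its axes parallel to the syringe's then
- cradle: fixed cradle; origin on the bench under the syringe's, same axes. Grey base 96 (x) x 136 (y) mm, top at z 11. White V saddles 52 wide, 12 long, 40 high at y -34 and +22 mm: between them (44 mm gap, middle at y -6) the barrel can be gripped across x and lifted straight up. Aluminium slot cheeks at y +34.5 to +57.5, 66 wide, 60 high, hold the flange against the push.
- tray: empty shallow clear plastic tray (its floor looks whitish) 139 (x) by 207 (y) mm with a rim 16 mm high; flat floor 126 by 194 mm inside, 2 mm above the bench. Origin at the centre of its underside; its long side is its y axis. Loose, 250 g.
- petri_dish: empty petri dish, 55 mm across, 15 mm high, toward the microscope; bystander
- sample_dish: petri dish with brown samples, 55 mm across, 17 mm high, near the right front; bystander
- dropper: dropper bottle, 33 mm wide and 95 mm high, behind the work; bystander
- beaker: small beaker with a pipette bulb standing in it, 45 mm wide, 105 mm high, at the left behind the work; bystander
- marker: black marker pen lying on the bench, 132 mm long, at the right behind the work; bystander

How it is judged:
By the outcome, as a careful person would: the job done as asked, in the order asked, and still so for the second after the job is handed in, with the robot touching nothing.
It also fails if it takes over 45 s, if anything falls off the work surface, if the arm or the gripper's body presses on something with over 40 N, if the wrist force passes 120 N, or if a joint passes its speed limit or range.

ROBOT

A 6-joint arm with a two-finger parallel gripper is mounted at the origin on a cart in front of the work surface, level with it; the furniture and walls round the work are solid. World frame = base frame: x ahead of the robot, y to its left, z up, the work surface at z = 0. Lengths are in m, angles in rad, forces in N, time in s.
With the tool pointing down it reaches from about 0.35 to 0.775 m from the base axis. Payload 5.5 kg.
Tool frame: the origin (TCP) lies midway between the tips of the shut fingers; the grasp point (between the pads) lies 19 mm behind it; z points along the fingers, y is the line along which they close (so a half turn about z gives the same grasp; the last joint's range is limited). The gripper opens to 85 mm and grips with 20 to 120 N. Pads are 22 mm wide; open, the fingers measure 114 mm over their backs; the gripper's body (76 mm by 85 mm) begins 54 mm behind the grasp point. The pads swing forward as they close: fully open they stand 13 mm farther back than shut.
Start: joints at [1.057, 0.313, 0.046, 1.304, 0, 1.431], TCP at [0.21, 0.535, 0.204] pointing down, gripper open.
Joint ranges: [-2.76, 2.76], [-0.86, 1.69], [-1.03, 1.26], [-2.2, 2.34], [-1.47, 1.5], [-3.14, 3.14]. Speed limits (rad/s): [2.57, 2.57, 3.14, 3.14, 3.14, 3.14].

INTERFACE

Orientations are given as a unit quaternion [w, x, y, z].
In Python, from workcell import telemetry, imaging, env gives the robot as it stands. The module is installed in compiled form; this text tells all that it offers.
- The arm moves only by the tool step_arm, never from a script. Its argument "moves" is a list of rows, each a list of 3 entries, a list of its own where there are three numbers: the shift along the tool's x, y, z in mm, then the turn, a rotation vector about the tool's x, y, z in rad, then the finger opening in mm, from 0 to 85.4. A call has 1 to 8 rows; each row is the pose to reach, as a shift and turn from the pose commanded when the call began, along the tool's axes at that moment; what a row does not reach only later rows make up. A row lasts 1/12 s, in which the tool goes at most 41.7 mm and 7.16 degrees, less where a joint would pass 70% of its speed; a pose out of reach is approached as far as the arm can. A call with a gripper value outside its range is refused whole. The fingers move at their own pace and stop on an object; "grip_force" is the grip in N (left out, the last holds). Time passes only in rows, so rows that repeat a pose let the fingers close. It gives the time, the measured TCP pose, the force, the opening and the grip force at its end, in the units of the state.
- telemetry.get_state(): the state, without advancing time (a new reading comes with each control period).
- imaging.read_camera(name): name is "scene" or "side" or "wrist"; returns the picture (480x640x3 uint8, red, green, blue); there is no depth.
- imaging.camera_params(name): a dict with "camera_matrix" (3x3 intrinsics, pixels), "pose" (4x4, takes a point from camera to world coordinates). Camera axes: x right, y up, looking along -z (the intrinsics and any distortion apply to the point x, -y, -z); pixel columns grow to the right and rows downward; lengths in m; the calibration is good to about 2 mm. A picture is of the moment at which its call begins: read the wrist's pose just before it. camera_params takes no time and is no camera call; for the wrist camera it gives the pose at the moment of the call.
- env.hand_in(): hands the job in; it is judged then, once.
The state is a dict: "clock": time; "joint_pos": joint angles; "qvel": joint speeds; "tau": joint torques, N m; "tcp_pos": TCP position; "orientation": TCP orientation; "wrist_force": force on the tool from outside, world axes, zero at the start; "ft_torque": the same for the moment, N m; "finger_gap": finger opening in m; "grip_force": force on a finger pad.
Only numpy, scipy, OpenCV 4.12 (cv2) and the standard library are available. Lean on these libraries where they do the work, as an engineer would, in place of code of your own. Each camera call takes 0.05 s, during which the arm holds its last target. There are 200 camera calls.

## Working session

There is one attempt and no reset: what is moved stays moved. The work goes in short steps, Python scripts to look and compute and a tool call to move; the robot and the scene stay as the last step left them, time stands still between calls to the robot, and variables do not carry over. Pictures are saved under pics/ and viewed, at most 10 in all, crops included, and the job is handed in when it is done.

Besides the shell and the picture viewer there is one more tool, called as a command line: name --argument value ..., lists and objects as JSON in quotes. step_arm: Moves the arm, as the interface text tells. Its arguments: {"type":"object","properties":{"moves":{"type":"array"},"grip_force":{"type":"number"}},"required":["moves"]}

```bash
mkdir -p pics; cat > h.py <<'E'
import numpy as np, cv2
from workcell import telemetry, imaging, env
from scipy.spatial.transform import Rotation as R
def snap(n,f):
    p=imaging.camera_params(n); im=imaging.read_camera(n); cv2.imwrite(f,im[:,:,::-1]); np.savez(f+'.npz',K=p['camera_matrix'],T=p['pose']); return im
def ray(f,u,v):
    d=np.load(f+'.npz'); K,T=d['K'],d['T']; q=np.linalg.inv(K)@[u,v,1]; return T[:3,3],T[:3,:3]@[q[0],-q[1],-q[2]]
def onz(f,u,v,z):
    o,d=ray(f,u,v); return o+d*(z-o[2])/d[2]
def proj(f,P):
    d=np.load(f+'.npz'); K,T=d['K'],d['T']; c=T[:3,:3].T@(np.asarray(P)-T[:3,3]); q=K@[c[0],-c[1],-c[2]]; return q[:2]/q[2]
def st():
    s=telemetry.get_state(); return s
E
python3 - <<'E'
from h import *
snap('scene','pics/s1.png');snap('side','pics/d1.png');snap('wrist','pics/w1.png')
for k,v in st().items(): print(k,np.round(v,3))
print({k:(np.shape(v)) for k,v in imaging.camera_params('scene').items()})
for n in('scene','side'): print(np.round(imaging.camera_params(n)['pose'],2).tolist())
E
```

```text
clock 0.15
joint_pos [ 1.057  0.314  0.045  1.304 -0.     1.431]
qvel [ 0.    -0.003  0.002 -0.001 -0.    -0.   ]
tau [ 2.0000e-03 -4.8107e+01  2.9882e+01  1.4000e-02 -0.0000e+00  0.0000e+00]
tcp_pos [0.21  0.535 0.204]
orientation [-0.     0.186  0.983 -0.001]
wrist_force [ 0.138  0.479 -0.288]
ft_torque [ 0.014 -0.015 -0.006]
grip_force 0.0
finger_gap 0.085
{'camera_matrix': (3, 3), 'pose': (4, 4)}
[[0.67, 0.53, -0.52, 0.06], [-0.74, 0.46, -0.49, -0.52], [-0.02, 0.71, 0.7, 0.73], [0.0, 0.0, 0.0, 1.0]]
[[-1.0, 0.0, -0.0, 0.54], [-0.01, -0.44, 0.9, 0.96], [0.0, 0.9, 0.44, 0.57], [0.0, 0.0, 0.0, 1.0]]
```

View pics/s1.png

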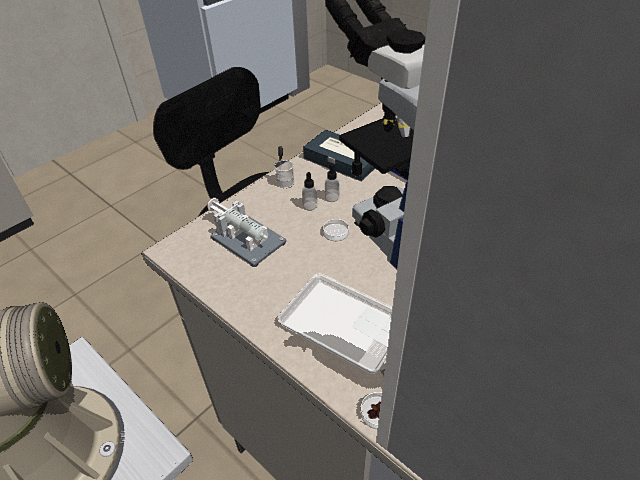

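View pics/d1.png

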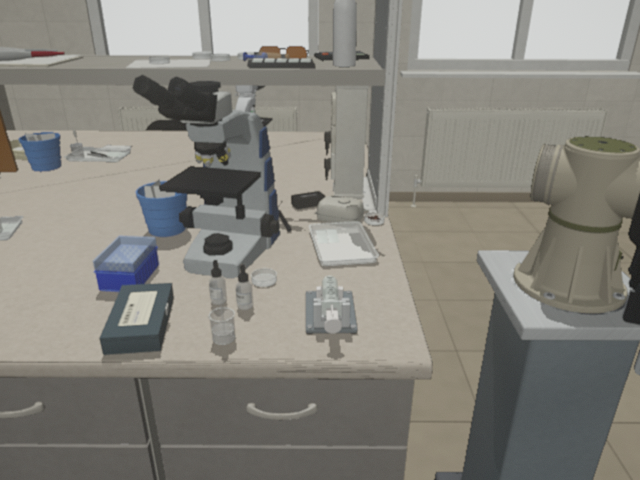

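The scene view shows the cradle near (248,235) with the thumb disc at about (214,207), and the tray near (340,322). The side view shows the cradle at (330,308) with the thumb disc facing the camera (+y), and the tray at (342,243). Next I'll enlarge both.

```bash
python3 - <<'E'
from h import *
a=cv2.imread('pics/s1.png')[190:270,195:295]; b=cv2.imread('pics/d1.png')[265:345,290:370]
a=cv2.resize(a,None,fx=4,fy=4,interpolation=cv2.INTER_CUBIC); b=cv2.resize(b,None,fx=4,fy=4,interpolation=cv2.INTER_CUBIC)
c=cv2.imread('pics/d1.png')[215:275,300:390]; c=cv2.resize(c,None,fx=3,fy=3,interpolation=cv2.INTER_CUBIC)
d=cv2.imread('pics/s1.png')[265:385,265:405];d=cv2.resize(d,None,fx=2,fy=2)
t=np.zeros((570,800,3),np.uint8); t[:320,:400]=a; t[:320,410:730]=b; t[325:505,:270]=c; t[325:565,300:580]=d
cv2.imwrite('pics/c1.png',t)
# tray corners guess & cradle
for z,(u,v) in [(0.045,(237,220))]: print(onz('pics/s1.png',u,v,z))
for u,v in [(278,319),(321,276),(384,372)]: print('tray s',onz('pics/s1.png',u,v,.016).round(3))
for u,v in [(310,225),(365,222),(378,262),(317,265)]: print('tray d',onz('pics/d1.png',u,v,.016).round(3))
E
```

```text
[0.5096124  0.13942811 0.045     ]
tray s [ 0.4   -0.092  0.016]
tray s [ 0.527 -0.081  0.016]
tray s [ 0.439 -0.299  0.016]
tray d [ 0.557 -0.263  0.016]
tray d [ 0.413 -0.284  0.016]
tray d [ 0.402 -0.063  0.016]
tray d [ 0.538 -0.048  0.016]
```

View pics/c1.png

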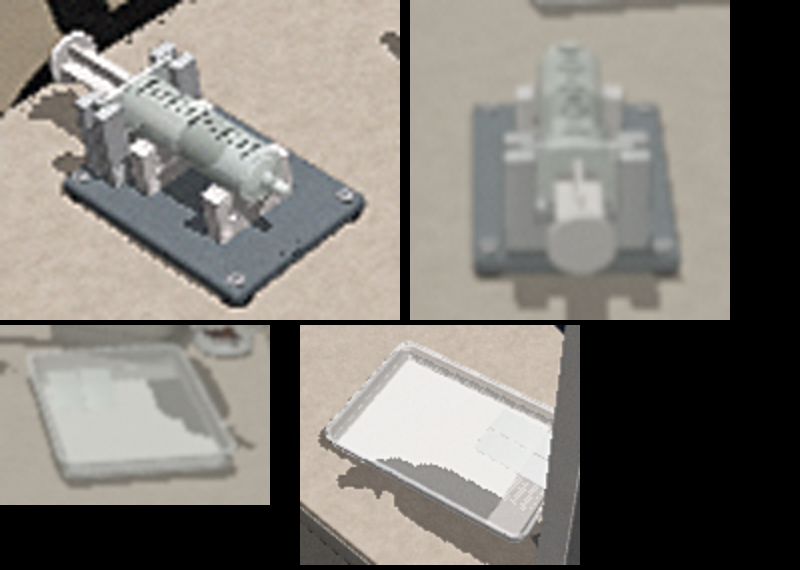

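View pics/w1.png

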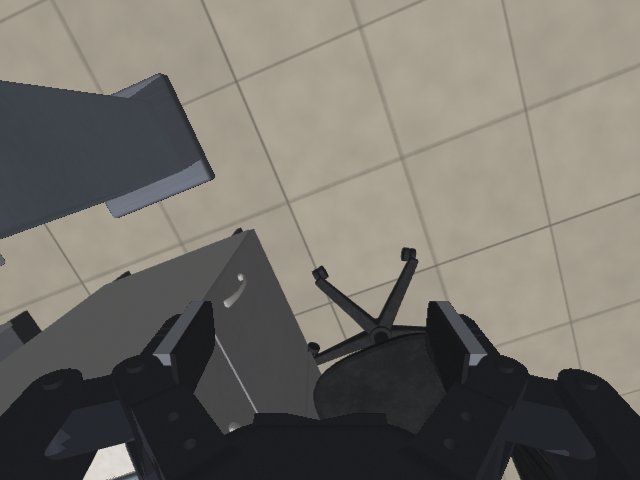

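The enlarged crops show the base corners, the thumb disc at crop (75,58) in scene and (581,246) in side, and the nozzle tip at (289,187) in scene. The wrist camera sees only floor from here. Now I'll triangulate.

```bash
python3 - <<'E'
from h import *
from scipy.optimize import least_squares
S,D='pics/s1.png','pics/d1.png'
s=lambda u,v:(u/4+195,v/4+190); d=lambda u,v:((u-410)/4+290,v/4+265)
obs=[(S,s(64,187),(-.048,.068,.011)),(S,s(236,300),(-.048,-.068,.006)),(S,s(364,205),(.048,-.068,.011)),
(D,d(474,268),(.048,.068,.011)),(D,d(680,268),(-.048,.068,.011)),(D,d(474,103),(.048,-.068,.011)),(D,d(662,103),(-.048,-.068,.011)),
(S,s(289,187),(0,-.0665,.045)),(S,s(75,58),(0,'t',.045)),(D,d(581,246),(0,'t',.045))]
def f(p):
    r=[]
    for im,uv,l in obs:
        l=[p[3] if q=='t' else q for q in l]
        P=R.from_euler('z',p[2]).apply(l)+[p[0],p[1],0]
        r+=list(proj(im,P)-uv)
    return r
q=least_squares(f,[.5,.14,0,.1],loss='soft_l1'); print(q.x, np.round(q.fun if 0 else f(q.x),1))
c=q.x
print('thumb',R.from_euler('z',c[2]).apply([0,c[3],.045])+[c[0],c[1],0])
# tray
obs2=[(S,(278,319),(-.0695,.1035)),(S,(319,276),(.0695,.1035)),(S,(377,373),(-.0695,-.1035)),(D,(310,224),(.0695,-.1035)),(D,(364,222),(-.0695,-.1035)),(D,(378,262),(-.0695,.1035)),(D,(318,266),(.0695,.1035))]
def g(p):
    return np.ravel([proj(im,R.from_euler('z',p[2]).apply([*l,.016])+[p[0],p[1],0])-uv for im,uv,l in obs2])
q=least_squares(g,[.47,-.17,0],loss='soft_l1'); print(q.x,g(q.x).round(1))
print(R.from_quat(st()['orientation'],scalar_first=True).as_matrix().round(3))
w=imaging.camera_params('wrist'); T=w['pose']; r=R.from_quat(st()['orientation'],scalar_first=True).as_matrix()
print('cam in tool',(r.T@(T[:3,3]-st()['tcp_pos'])).round(3),(r.T@T[:3,:3]).round(2).tolist())
E
```

```text
[0.51210642 0.11791416 0.01951752 0.10179865] [-2.4 -3.  -1.3  0.  -0.4 -3.4 -0.8 -2.5  0.5 -2.9 -0.5 -0.6 -0.7 -0.8
  0.   1.2 -0.9 -0.6 -0.  -1.8]
thumb [0.51011969 0.21969343 0.045     ]
[ 0.48111319 -0.18079657  0.13938691] [-2.5 -0.5  0.2 -5.6 -0.6  1.7 -2.6 -0.7 -4.3 -1.5  0.5 -5.2  0.3 -5.5]
[[-0.931  0.365 -0.001]
 [ 0.365  0.931 -0.001]
 [ 0.    -0.001 -1.   ]]
cam in tool [ 0.075  0.001 -0.169] [[0.0, 0.96, 0.3], [1.0, 0.0, -0.0], [-0.0, 0.3, -0.96]]
```

Measurements agree to a few mm. First I'll move above the cradle, turning the tool so its x axis points along world -y, with the fingers shut.

step_arm --moves '[[[-400,-200,0],[0,0,-1.96],0],[[-400,-200,0],[0,0,-1.96],0],[[-400,-200,0],[0,0,-1.96],0],[[-400,-200,0],[0,0,-1.96],0],[[-400,-200,0],[0,0,-1.96],0],[[-400,-200,0],[0,0,-1.96],0],[[-400,-200,0],[0,0,-1.96],0],[[-400,-200,0],[0,0,-1.96],0]]'

```text
clock: 0.82
tcp_pos: [0.4126, 0.3107, 0.2042]
orientation: [-0.0, -0.264, 0.965, 0.0]
wrist_force: [0.4, -0.2, -0.7]
finger_gap: -0.0003
grip_force: 0.0
```

```bash
cat >> h.py <<'E'
def rel(P,yaw):
    "shift (mm) and turn to a tool-down pose at P with tool x at world angle yaw"
    s=st(); r=R.from_quat(s['orientation'],scalar_first=True)
    g=R.from_euler('z',yaw)*R.from_euler('x',np.pi)
    print('t',round(s['clock'],2),'tcp',np.round(s['tcp_pos'],4),'F',np.round(s['wrist_force'],1),'shift',(r.inv().apply(np.array(P)-s['tcp_pos'])*1000).round(1),'turn',(r.inv()*g).as_rotvec().round(3),'J',s['joint_pos'].round(2))
E
python3 -c "
from h import *
rel([.51,.20,.204],-np.pi/2+.02)"
```

```text
t 0.82 tcp [0.4126 0.3107 0.2042] F [ 0.4 -0.2 -0.7] shift [ -27.5 -144.9    0.2] turn [ 0.    -0.    -1.057] J [ 0.49  0.2  -0.1   1.27  0.   -0.04]
```

step_arm --moves '[[[-25,-140,0],[0,0,-1.05],0],[[-25,-140,0],[0,0,-1.05],0],[[-25,-140,0],[0,0,-1.05],0],[[-25,-140,0],[0,0,-1.05],0],[[-25,-140,0],[0,0,-1.05],0],[[-25,-140,0],[0,0,-1.05],0],[[-25,-140,0],[0,0,-1.05],0],[[-25,-140,0],[0,0,-1.05],0]]'

```text
clock: 1.48
tcp_pos: [0.504, 0.2034, 0.2039]
orientation: [-0.0, -0.682, 0.732, 0.0]
wrist_force: [-0.1, 0.2, -0.1]
finger_gap: -0.0001
grip_force: 0.0
```

step_arm --moves '[[[0,0,0],[0,0,-0.05],0],[[0,0,0],[0,0,-0.05],0]]'

```text
clock: 1.65
tcp_pos: [0.5039, 0.2038, 0.204]
orientation: [-0.0, -0.698, 0.716, 0.0]
wrist_force: [0.6, -0.3, -0.0]
finger_gap: -0.0001
grip_force: 0.0
```

```bash
python3 -c "
from h import *
rel([.51,.20,.204],-np.pi/2+.02)
snap('wrist','pics/w2.png')"
```

```text
t 1.65 tcp [0.5039 0.2038 0.204 ] F [ 0.6 -0.3 -0. ] shift [ 3.7 -6.2 -0. ] turn [ 0.001 -0.    -0.045] J [ 0.24  0.25 -0.04  1.28  0.   -1.31]
```

View pics/w2.png

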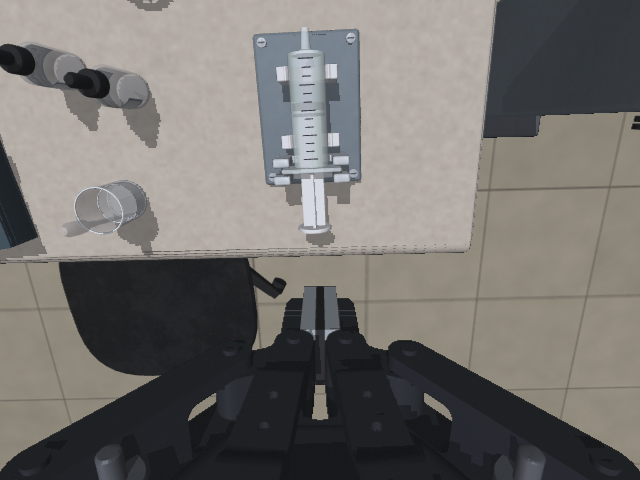

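The wrist view shows the nozzle tip at (305,28), the disc's outer face at about (316,230), and base corners at (254,36), (358,29), (266,186), (361,181).

```bash
python3 - <<'E'
from h import *
from scipy.optimize import least_squares
W='pics/w2.png'
obs=[((305,28),(0,-.0665,.045)),((254,36),(.048,-.068,.011)),((358,29),(-.048,-.068,.011)),((266,186),(.048,.068,.011)),((361,182),(-.048,.068,.011)),((315,231),(0,'t',.045))]
def f(p):
    r=[]
    for uv,l in obs:
        l=[p[3] if q=='t' else q for q in l]
        r+=list(proj(W,R.from_euler('z',p[2]).apply(l)+[p[0],p[1],0])-uv)
    return r
q=least_squares(f,[.51,.12,.02,.1],loss='soft_l1');c=q.x;print(c,np.round(f(c),1))
rot=R.from_euler('z',c[2]); o=np.array([c[0],c[1],0])
print('thumb',rot.apply([0,c[3],.045])+o)
np.save('cradle.npy',c)
# standoff: finger front face 11 mm ahead; 20mm clearance
rel(rot.apply([0,c[3]+.035,.034])+o,-np.pi/2+c[2])
E
```

```text
[0.51118316 0.11875073 0.02070983 0.10605079] [-0.5 -3.5 -1.9 -0.6  1.9  0.8 -0.2  1.1  0.7  0.7  0.2 -0. ]
thumb [0.50898702 0.22477878 0.045     ]
t 1.7 tcp [0.5039 0.2039 0.204 ] F [ 0.   0.5 -0.3] shift [-56.  -3. 170.] turn [ 0.001 -0.    -0.048] J [ 0.24  0.25 -0.04  1.28  0.   -1.31]
```

step_arm --moves '[[[-40,-3,0],[0,0,-0.048],0],[[-56,-3,40],[0,0,-0.048],0],[[-56,-3,80],[0,0,-0.048],0],[[-56,-3,115],[0,0,-0.048],0],[[-56,-3,145],[0,0,-0.048],0],[[-56,-3,165],[0,0,-0.048],0],[[-56,-3,173],[0,0,-0.048],0],[[-56,-3,173],[0,0,-0.048],0]]'

```text
clock: 2.37
tcp_pos: [0.5066, 0.2593, 0.0291]
orientation: [0.002, 0.714, -0.7, -0.001]
wrist_force: [-0.2, 0.2, 0.4]
finger_gap: 0.0002
grip_force: 0.0
```

```bash
python3 - <<'E'
from h import *
c=np.load('cradle.npy');rot=R.from_euler('z',c[2]); o=np.array([c[0],c[1],0])
rel(rot.apply([0,c[3]+.011,.031])+o,-np.pi/2+c[2])
snap('wrist','pics/w3.png')
E
```

```text
t 2.37 tcp [0.5066 0.2593 0.0291] F [-0.2  0.2  0.4] shift [23.6 -1.6 -1.9] turn [ 0.004 -0.001  0.   ] J [ 0.33  0.42 -0.25  0.91  0.   -1.26]
```

View pics/w3.png

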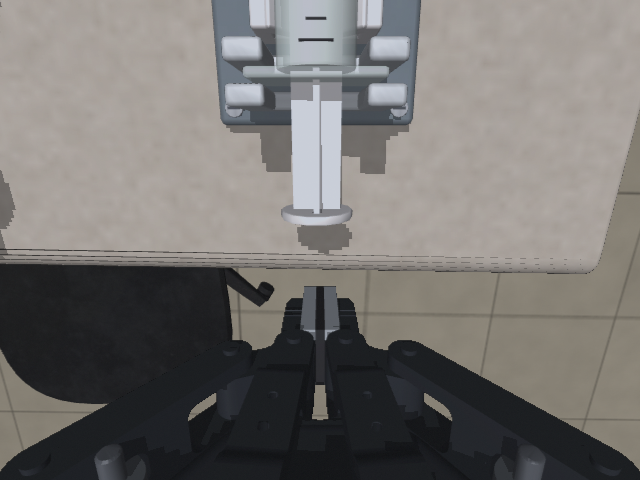

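The disc at (317,215) is centred on the fingers at (320,300). Now I'll push slowly and read the force after each call.

step_arm --moves '[[[6,-1,0],[0,0,0],0],[[12,-1,0],[0,0,0],0],[[17,-1,0],[0,0,0],0],[[20,-1,0],[0,0,0],0],[[22,-1,0],[0,0,0],0],[[24,-1,0],[0,0,0],0],[[26,-1,0],[0,0,0],0],[[28,-1,0],[0,0,0],0]]'

```text
clock: 3.08
tcp_pos: [0.5102, 0.2318, 0.0315]
orientation: [-0.0, 0.715, -0.699, -0.0]
wrist_force: [1.4, 0.3, 0.6]
finger_gap: -0.0004
grip_force: 0.5
```

step_arm --moves '[[[1.5,0,0],[0,0,0],0],[[3,0,0],[0,0,0],0],[[4.5,0,0],[0,0,0],0]]'

```text
clock: 3.33
tcp_pos: [0.5103, 0.2279, 0.0314]
orientation: [-0.0, 0.715, -0.699, -0.0]
wrist_force: [-0.1, 2.2, 0.6]
finger_gap: -0.0
grip_force: 0.9
```

step_arm --moves '[[[1.5,0,0],[0,0,0],0],[[3,0,0],[0,0,0],0],[[4.5,0,0],[0,0,0],0],[[6,0,0],[0,0,0],0]]'

```text
clock: 3.67
tcp_pos: [0.5104, 0.2215, 0.0314]
orientation: [-0.0, 0.715, -0.699, -0.0]
wrist_force: [-0.5, 4.1, 0.9]
finger_gap: -0.0001
grip_force: 2.0
```

step_arm --moves '[[[1.5,0,0],[0,0,0],0],[[3,0,0],[0,0,0],0]]'

```text
clock: 3.83
tcp_pos: [0.5106, 0.2195, 0.0316]
orientation: [-0.001, 0.715, -0.699, -0.001]
wrist_force: [-1.3, 5.9, 1.2]
finger_gap: -0.0001
grip_force: 2.8
```

step_arm --moves '[[[1.5,0,0],[0,0,0],0],[[3,0,0],[0,0,0],0]]'

```text
clock: 4.0
tcp_pos: [0.5107, 0.2171, 0.0317]
orientation: [-0.002, 0.715, -0.699, -0.001]
wrist_force: [-1.3, 9.4, 1.5]
finger_gap: 0.0
grip_force: 3.5
```

step_arm --moves '[[[1,0,0],[0,0,0],0],[[1.5,0,0],[0,0,0],0],[[1.5,0,0],[0,0,0],0]]'

```text
clock: 4.25
tcp_pos: [0.5108, 0.216, 0.0318]
orientation: [-0.002, 0.715, -0.699, -0.001]
wrist_force: [-0.9, 9.2, 1.3]
finger_gap: -0.0
grip_force: 3.6
```

step_arm --moves '[[[1,0,0],[0,0,0],0],[[2,0,0],[0,0,0],0],[[2,0,0],[0,0,0],0]]'

```text
clock: 4.5
tcp_pos: [0.5108, 0.2143, 0.0318]
orientation: [-0.002, 0.715, -0.699, -0.002]
wrist_force: [-1.1, 10.0, 1.3]
finger_gap: -0.0003
grip_force: 4.0
```

The push climbed to 10 N about 16 mm in, so the nozzle is blocked. I'll back off, rise, and go above the grip point.

step_arm --moves '[[[-3,0,0],[0,0,0],0],[[-6,0,0],[0,0,0],0],[[-12,0,0],[0,0,0],0],[[-25,0,0],[0,0,0],0],[[-40,0,0],[0,0,0],0],[[-40,0,-40],[0,0,0],0],[[-40,0,-80],[0,0,0],0],[[-40,0,-120],[0,0,0],0]]'

```text
clock: 5.17
tcp_pos: [0.5084, 0.252, 0.1516]
orientation: [0.002, 0.715, -0.699, -0.0]
wrist_force: [1.3, 0.9, 1.2]
finger_gap: -0.0001
grip_force: 0.0
```

```bash
python3 - <<'E'
from h import *
c=np.load('cradle.npy');rot=R.from_euler('z',c[2]); o=np.array([c[0],c[1],0])
print(rot.apply([0,-.006,.15])+o)
rel(rot.apply([0,-.006,.15])+o,-np.pi/2+c[2])
E
```

```text
[0.51130741 0.11275202 0.15      ]
t 5.17 tcp [0.5084 0.252  0.1516] F [1.3 0.9 1.2] shift [139.3   0.2   1.9] turn [ 0.003 -0.002  0.002] J [ 0.32  0.32 -0.07  1.18 -0.   -1.27]
```

step_arm --moves '[[[40,0,0],[0,0,0],65],[[80,0,0],[0,0,0],65],[[115,0,0],[0,0,0],65],[[135,0,0],[0,0,0],65],[[139,0,2],[0,0,0],65],[[139,0,2],[0,0,0],65],[[139,0,2],[0,0,0],65]]'

```text
clock: 5.75
tcp_pos: [0.5126, 0.1133, 0.149]
orientation: [0.0, 0.715, -0.699, -0.0]
wrist_force: [0.6, -0.3, 0.8]
finger_gap: 0.0651
grip_force: 0.0
```

```bash
python3 - <<'E'
from h import *
c=np.load('cradle.npy');rot=R.from_euler('z',c[2]); o=np.array([c[0],c[1],0])
rel(rot.apply([0,-.006,.025])+o,-np.pi/2+c[2])
snap('wrist','pics/w4.png')
E
```

```text
t 5.75 tcp [0.5126 0.1133 0.149 ] F [ 0.6 -0.3  0.8] shift [  0.6   1.2 124. ] turn [0.001 0.    0.001] J [ 0.06  0.24 -0.19  1.14  0.   -1.53]
```

View pics/w4.png

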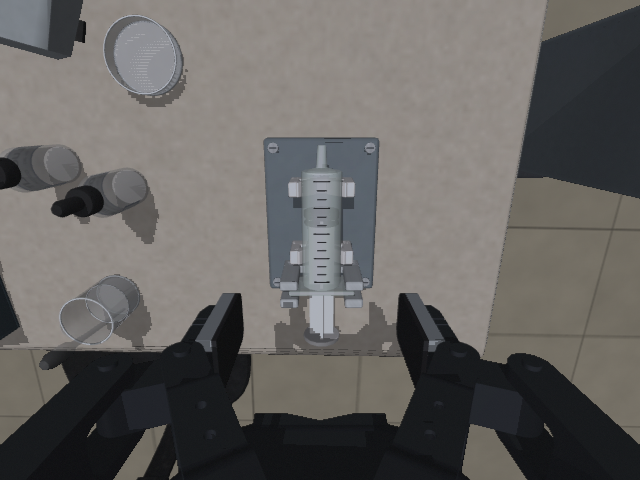

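The syringe axis at column 321 sits midway between the fingers at 240 and 400, and the saddles show at rows about 188 and 252. I'll check those rows against the model.

```bash
python3 - <<'E'
from h import *
c=np.load('cradle.npy');rot=R.from_euler('z',c[2]); o=np.array([c[0],c[1],0])
for l in [(.024,-.034,.04),(-.024,-.034,.04),(.024,.022,.04),(-.024,.022,.04),(0,-.0665,.045),(.048,-.068,.011),(-.048,.068,.011)]: print(l,proj('pics/w4.png',rot.apply(l)+o).round(1))
E
```

```text
(0.024, -0.034, 0.04) [290.7 187.3]
(-0.024, -0.034, 0.04) [353.1 187.4]
(0.024, 0.022, 0.04) [292.3 255.7]
(-0.024, 0.022, 0.04) [351.1 255.7]
(0, -0.0665, 0.045) [322.1 144.2]
(0.048, -0.068, 0.011) [263.1 140.1]
(-0.048, 0.068, 0.011) [373.  291.4]
```

step_arm --moves '[[[1,0.5,35],[0,0,0],65],[[1,0.5,70],[0,0,0],65],[[1,0.5,80],[0,0,0],65],[[1,0.5,80],[0,0,0],65]]'

```text
clock: 6.13
tcp_pos: [0.5091, 0.1129, 0.0663]
orientation: [0.003, 0.715, -0.699, -0.002]
wrist_force: [-1.3, -0.5, -0.3]
finger_gap: 0.0652
grip_force: 0.0
```

step_arm --moves '[[[0,0,20],[0,0,0],65],[[0,0,36],[0,0,0],65],[[0,0,42],[0,0,0],65],[[0,0,42],[0,0,0],65],[[0,0,42],[0,0,0],65]]'

```text
clock: 6.55
tcp_pos: [0.513, 0.1124, 0.0285]
orientation: [-0.0, 0.715, -0.699, 0.0]
wrist_force: [0.2, -0.3, -0.0]
finger_gap: 0.0646
grip_force: 0.0
```

```bash
python3 - <<'E'
from h import *
c=np.load('cradle.npy');rot=R.from_euler('z',c[2]); o=np.array([c[0],c[1],0])
rel(rot.apply([0,-.006,.025])+o,-np.pi/2+c[2])
E
```

```text
t 6.55 tcp [0.513  0.1124 0.0285] F [ 0.2 -0.3 -0. ] shift [-0.4  1.7  3.5] turn [-0.001  0.     0.002] J [ 0.06  0.34 -0.37  0.86  0.   -1.53]
```

step_arm --moves '[[[0,1.5,3],[0,0,0],45],[[0,1.5,3],[0,0,0],36],[[0,1.5,3],[0,0,0],30],[[0,1.5,3],[0,0,0],20],[[0,1.5,3],[0,0,0],20],[[0,1.5,3],[0,0,0],20]]' --grip_force 30

```text
clock: 7.05
tcp_pos: [0.5113, 0.1119, 0.0251]
orientation: [-0.001, 0.715, -0.699, 0.0]
wrist_force: [-1.3, -0.5, 5.4]
finger_gap: 0.0245
grip_force: 27.1
```

```bash
python3 - <<'E'
from h import *
s=st();print(s['finger_gap'],s['grip_force'],s['wrist_force'])
a=snap('wrist','pics/w5.png');b=snap('side','pics/d5.png');c=snap('scene','pics/s5.png')
t=np.zeros((600,800,3),np.uint8)
t[:360,:400]=cv2.resize(a[180:420,190:457],(400,360))
t[:320,400:]=cv2.resize(b[240:340,270:395],(400,320))
t[360:600,:300]=cv2.resize(c[180:260,200:300],(300,240))
cv2.imwrite('pics/c5.png',t[:,:,::-1])
E
```

```text
0.02445794057645258 27.083231806755066 [-1.27630845 -0.4969535   5.36215075]
```

View pics/c5.png

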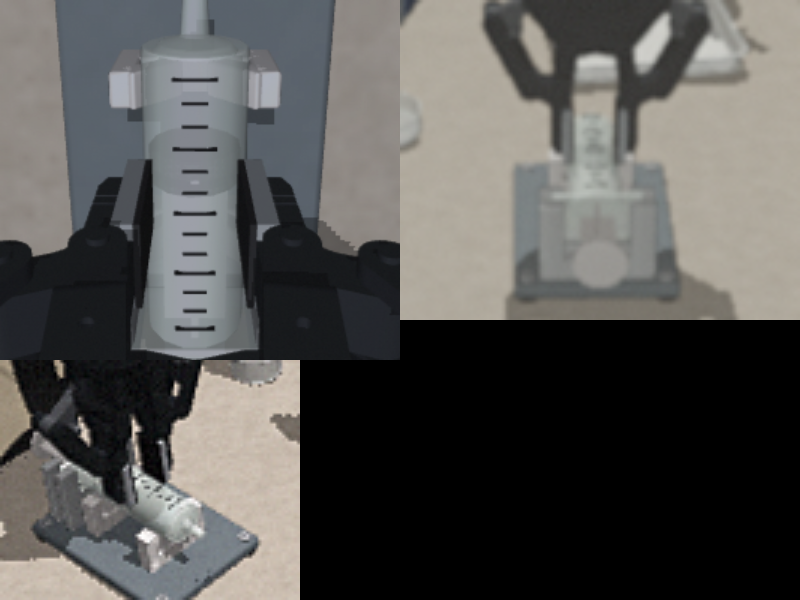

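The pads straddle the barrel with the syringe still seated. I'll lift it a little as a test.

step_arm --moves '[[[0,0,-2],[0,0,0],20],[[0,0,-4],[0,0,0],20],[[0,0,-6],[0,0,0],20],[[0,0,-8],[0,0,0],20],[[0,0,-8],[0,0,0],20]]' --grip_force 40

```text
clock: 7.62
tcp_pos: [0.5102, 0.1123, 0.0322]
orientation: [0.0, 0.715, -0.699, -0.001]
wrist_force: [-1.4, 3.4, -2.8]
finger_gap: 0.0234
grip_force: 33.8
```

```bash
python3 - <<'E'
from h import *
s=st();print(s['finger_gap'],s['grip_force'],s['wrist_force'])
b=snap('side','pics/d6.png')
a=snap('wrist','pics/w6.png')
t=np.zeros((360,800,3),np.uint8)
t[:,:400]=cv2.resize(a[180:420,190:457],(400,360))
t[:320,400:]=cv2.resize(b[240:340,270:395],(400,320))
cv2.imwrite('pics/c6.png',t[:,:,::-1])
E
```

```text
0.023430575744473898 33.760986328125 [-1.42267891  3.35825611 -2.82932731]
```

View pics/c6.png

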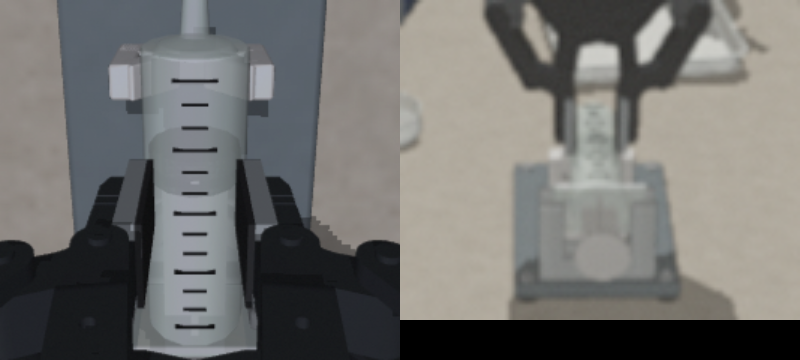

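The syringe follows the gripper, so the grasp holds. I'll lift it clear of the cheeks.

step_arm --moves '[[[0,0,-6],[0,0,0],20],[[0,0,-14],[0,0,0],20],[[0,0,-24],[0,0,0],20],[[0,0,-38],[0,0,0],20],[[0,0,-54],[0,0,0],20],[[0,0,-68],[0,0,0],20],[[0,0,-75],[0,0,0],20],[[0,0,-75],[0,0,0],20]]'

```text
clock: 8.38
tcp_pos: [0.5128, 0.1117, 0.1102]
orientation: [-0.002, 0.715, -0.699, 0.002]
wrist_force: [0.4, 0.9, -0.1]
finger_gap: 0.0201
grip_force: 0.0
```

```bash
python3 - <<'E'
from h import *
# syringe along tray's y: nozzle -> tool x ; tray yaw candidates
rel([.481,-.181,.104],-np.pi/2+.139)
snap('wrist','pics/w7.png')
E
```

```text
t 8.38 tcp [0.5128 0.1117 0.1102] F [ 0.4  0.9 -0.1] shift [291.9  38.1   6.1] turn [-0.005 -0.001 -0.117] J [ 0.06  0.26 -0.26  1.04 -0.   -1.53]
```

The gap is 20 mm and the grip force is 0, so the syringe slipped out. I'll look for where it is.

```bash
python3 - <<'E'
from h import *
b=snap('side','pics/d7.png');c=snap('scene','pics/s7.png')
a=cv2.imread('pics/w7.png')[:,:,::-1]
t=np.zeros((600,800,3),np.uint8)
t[:300,:400]=cv2.resize(a,(400,300))
t[:300,400:]=cv2.resize(b[240:340,265:398],(400,300))
t[300:,:400]=cv2.resize(c[180:270,195:315],(400,300))
cv2.imwrite('pics/c7.png',t[:,:,::-1])
E
```

```text
(no output)
```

View pics/c7.png

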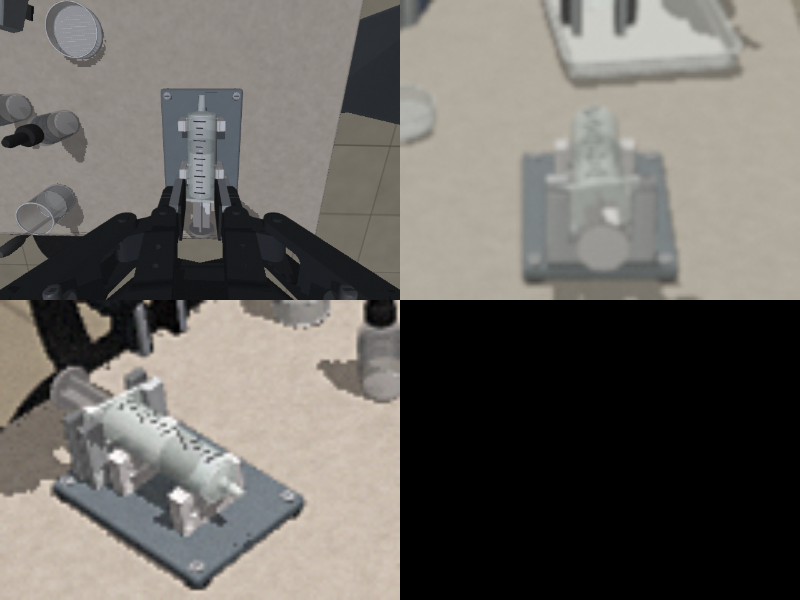

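The syringe fell back into the cradle with its barrel in the saddles. I suspect the pads gripped above the axis, so I'll check the real fingertip height from the side and scene views.

```bash
python3 - <<'E'
from h import *
rel([.511,.112,.11],-np.pi/2+.02)
for z in (.095,.105,.11,.115,.12,.13,.14): print(z,proj('pics/d7.png',[.511,.112,z]).round(1),proj('pics/s7.png',[.511,.112,z]).round(1))
# scan for finger tip ends in side image: bottom-most dark pixel per column
im=cv2.imread('pics/d7.png',0)
for u in range(316,346,2): print(u, im[228:262:2,u])
s=cv2.imread('pics/s7.png',0); print('scene')
for u in range(230,256,2): print(u, s[180:204:2,u])
print('w')
E
```

```text
t 8.53 tcp [0.5106 0.1117 0.1071] F [ 1.   0.  -0.2] shift [-0.3 -0.4 -2.9] turn [ 0.    -0.     0.002] J [ 0.06  0.26 -0.27  1.04 -0.   -1.53]
0.095 [331.4 269. ] [243.  206.9]
0.105 [331.4 264.3] [242.3 203. ]
0.11 [331.5 262. ] [242. 201.]
0.115 [331.5 259.6] [241.6 199.1]
0.12 [331.6 257.2] [241.3 197.1]
0.13 [331.6 252.4] [240.6 193.1]
0.14 [331.7 247.6] [239.9 189. ]
316 [ 57  91 180 190 206 202 201 188 183 173 175 148 136 130 153 157 169]
318 [ 56  55  92 119 125 116 121 121 117 125 162 182 173 177 156 138 123]
320 [ 59  57  56  56  55  59  56  58  59  54 138 202 198 186 175 179 154]
322 [ 59  57  61  96 106 110 109 110 109 108 116 137 187 205 201 198 184]
324 [101  83  77 109 115 115 113 113 114 112 114 117 175 204 204 204 194]
326 [172 183 186 192 196 195 196 197 200 201 201 200 202 203 203 204 195]
328 [169 195 198 200 205 200 201 198 203 204 203 204 204 203 204 204 193]
330 [167 193 196 198 203 205 207 205 203 203 203 204 204 204 203 203 189]
332 [169 193 196 197 200 203 204 205 203 202 203 203 203 203 203 204 187]
334 [170 194 196 198 201 202 204 202 205 205 205 204 203 2
[... 395 characters left out ...]
 [ 23  18  16   4  22  14  12  16  52 205 192 186]
232 [ 20  12  11  10  16  15  12  21 199 190 188 162]
234 [ 17  12   0  18  18  17  19  10 205 189 190 122]
236 [ 16 167 109  88  70  67  43  21 124 195 152 124]
238 [150  38  78 133 126 123 116 112  76 199 190  60]
240 [ 53   2  21  22  16 117  91  20 198 190 190 194]
242 [  4  14   8   0  49 153 197 196 193 191 196 182]
244 [ 15  17   9  11  48 196 188 191 188 193 190 186]
246 [  3  10   5  17   5 171 188 190 186 194 191 193]
248 [118  82  54  24   0  98 191 197 196 195 196 195]
250 [ 38  55  69 107 103 209 184 192 191 189 195 188]
252 [ 17  51 192 197 187 189 191 188 196 183 192 184]
254 [ 12 130 196 187 186 190 191 192 193 197 189 191]
w
```

```bash
python3 - <<'E'
from h import *
K=np.load('pics/w2.png.npz')['K']; print(K.round(1).tolist())
C=np.array([.075,0.001,-.169]); A=np.array([[0,.9537,.3008],[1,0,0],[0,.3008,-.9537]])
def tr(u,v):
    q=np.linalg.inv(K)@[u,v,1]; return A@[q[0],-q[1],-q[2]]
for n,u,v,y in [('shut',303,287,None),('shut r',337,287,None),('g65',241,293,.0325),('g65r',398,293,.0325)]:
    d=tr(u,v)
    for x in (.011,): k=(x-C[0])/d[0]; print(n,'x=.011:',(C+k*d).round(4))
    if y: k=(np.sign(d[1])*y-C[1])/d[1]; print(n,'y:',(C+k*d).round(4))
w=cv2.imread('pics/w7.png',0)
for v in range(276,312,4): print(v,w[v,270:370:3])
E
```

```text
[[362.9, 0.0, 319.6], [0.0, 362.9, 236.5], [0.0, 0.0, 1.0]]
shut x=.011: [ 0.011  -0.0058 -0.0343]
shut r x=.011: [ 0.011   0.0081 -0.0343]
g65 x=.011: [ 0.011  -0.0299 -0.0398]
g65 y: [ 0.0055 -0.0325 -0.0287]
g65r x=.011: [ 0.011   0.0318 -0.0398]
g65r y: [ 0.0095  0.0325 -0.0367]
276 [ 97  97  96  97  97  97 175 176 176 158 133 138 143 156 160 162 162 162
 160 159 153 147 135 123 106 155 175 174 176 160  97  97  97  96]
280 [ 98  97  97  96  90  93 175 175 176 161 132 139 143 156 160 162 162 162
 160 159 153 148 132 122 104 154 173 175 176 156  97  90  97  96]
284 [ 97  97  98  97  94  95 175 176 176 162 131 124 137 156 160 162 162 160
 158 155 152 147 132 110  98 154 171 175 176 151 110  95  98  98]
288 [ 97  97  97  94  81  81  81  68  22  77 151 143 146 155 160 162 162 162
 160 158 152 147 132 118  99  21  64  81  81  81  87  91  97  99]
292 [ 98  97  98  82  81  81  81  44  20  58 151 143 146 156 160 159 159 126
 123 158 151 147 132 118  98  22  36  81  81  81  81  91  87  97]
296 [ 97  98  98  81  82  81  81  27  20  52  63 120 138 156 160 161 162 161
 160 157 151 146 126 109  88  20  20  81  81  81  81  93  87  97]
300 [ 25  24  37  81  81  81  81  23  15  63  97 123 136 156 160  56  41  43
  90 157 151 146 123  99  88  18  22  79  81  81  81  42  24  26]
304 [ 24  26  79  81  81  81  81  22  16  93 106 125 138 156 160 162 162 161
 160 157 151 146 126 115  99  16  22  77  81  80  81  81  27  24]
308 [ 26  25  81  81  81  81  46  21  15  74 106 126 139 153  22  56  60 107
 114  91 150 145 127 115  82  18  22  50  81  81  81  81  21  19]
```

Several views agree that the physical tips sit about 28–30 mm behind the reported TCP. My grasp was therefore too high, squeezing the barrel above its axis. I'll regrasp about 22 mm lower, watching the force, after checking the syringe is seated.

```bash
python3 - <<'E'
from h import *
c=np.load('cradle.npy');rot=R.from_euler('z',c[2]); o=np.array([c[0],c[1],0])
print('nozzle exp (seen 322,152)',proj('pics/w7.png',rot.apply([0,-.0665,.045])+o), 'front barrel',proj('pics/w7.png',rot.apply([0,-.048,.045])+o))
w=cv2.imread('pics/w7.png',0)
for v in (150,156,164,178,190,230,270): print(v,w[v,285:360:3])
print(w[140:190:2,322])
rel(rot.apply([0,-.006,.003])+o,-np.pi/2+c[2])
E
```

```text
nozzle exp (seen 322,152) [323.4455497  150.23622084] front barrel [323.32954963 179.68149378]
150 [99 99 99 99 98 98 99 99 99 99 98 98 98 98 96 97 98 97 96 97 98 98 98 97
 98]
156 [ 99  99 100  99  99  99 100  99  98  99  98 122 154 155 116  99  98  97
  97  96  98  98  98  97  96]
164 [ 98  99  99  99 100  99  98  97  97  97  98 135 156 152 122  97  97  96
  98  97  97  97  97  97  99]
178 [ 99  99  99  98  98  99  99 100  99 101 113 119 123 120 115 108 101  97
  98  98  98  98  98  98  97]
190 [ 97 109 108 108  90 128 138 135 141 148 154 158 158 158 155 149 142 137
 125 116 113 108 109 109 107]
230 [ 99  99  99  98  97 106 113 123 130 134 135 134 134 134 132 129 125 118
 106  93  74  97  96  95  95]
270 [ 97 108 108 108 110 123 129 143 156 160 162 162 162 157 159 154 149 136
 123 104 117 113 108 107 100]
[139  78  93  98  98  98 137 155 156 156 156 156 156 156 155 156 155 156
 154 123 118 120 133 168 150]
t 8.53 tcp [0.5106 0.1117 0.1071] F [ 1.   0.  -0.2] shift [ -1.   -0.8 104.1] turn [ 0.    -0.     0.001] J [ 0.06  0.26 -0.27  1.04 -0.   -1.53]
```

step_arm --moves '[[[0,0,0],[0,0,0],65],[[0,0,0],[0,0,0],65],[[0,0,0],[0,0,0],65],[[0,0,30],[0,0,0],65],[[0,0,55],[0,0,0],65],[[0,0,65],[0,0,0],65],[[0,0,70],[0,0,0],65],[[0,0,75],[0,0,0],65]]'

```text
clock: 9.2
tcp_pos: [0.5106, 0.1119, 0.032]
orientation: [0.0, 0.715, -0.699, -0.0]
wrist_force: [0.6, 0.3, 0.3]
finger_gap: 0.0648
grip_force: 0.0
```

Seated and aligned to 1–2 mm. I'll descend in small steps, watching the force.

step_arm --moves '[[[0,0,4],[0,0,0],65],[[0,0,8],[0,0,0],65],[[0,0,12],[0,0,0],65],[[0,0,16],[0,0,0],65]]'

```text
clock: 9.53
tcp_pos: [0.5115, 0.112, 0.0167]
orientation: [-0.001, 0.715, -0.699, 0.0]
wrist_force: [-0.4, -0.4, -0.5]
finger_gap: 0.0652
grip_force: 0.0
```

step_arm --moves '[[[0,0,3],[0,0,0],65],[[0,0,6],[0,0,0],65],[[0,0,9],[0,0,0],65],[[0,0,11],[0,0,0],65]]'

```text
clock: 9.87
tcp_pos: [0.5107, 0.1119, 0.005]
orientation: [-0.0, 0.715, -0.699, -0.0]
wrist_force: [-0.3, -0.9, -0.4]
finger_gap: 0.0651
grip_force: 0.0
```

There's no contact with the TCP reading 5 mm, which is below the base top, so the offset is confirmed. Closing.

step_arm --moves '[[[0,0,0],[0,0,0],45],[[0,0,0],[0,0,0],36],[[0,0,0],[0,0,0],25],[[0,0,0],[0,0,0],25],[[0,0,0],[0,0,0],25],[[0,0,0],[0,0,0],25]]' --grip_force 35

```text
clock: 10.37
tcp_pos: [0.5113, 0.1119, 0.0057]
orientation: [-0.0, 0.715, -0.699, 0.0]
wrist_force: [0.6, -0.5, 1.3]
finger_gap: 0.0299
grip_force: 35.3
```

step_arm --moves '[[[0,0,-3],[0,0,0],25],[[0,0,-6],[0,0,0],25],[[0,0,-9],[0,0,0],25],[[0,0,-9],[0,0,0],25]]'

```text
clock: 10.7
tcp_pos: [0.511, 0.1119, 0.015]
orientation: [-0.0, 0.715, -0.699, 0.0]
wrist_force: [-0.3, 0.3, -0.6]
finger_gap: 0.0299
grip_force: 35.3
```

Gap 29.9 mm with 35 N on the pads, so this is a proper grasp. Lifting.

step_arm --moves '[[[0,0,-5],[0,0,0],25],[[0,0,-13],[0,0,0],25],[[0,0,-24],[0,0,0],25],[[0,0,-38],[0,0,0],25],[[0,0,-54],[0,0,0],25],[[0,0,-68],[0,0,0],25],[[0,0,-75],[0,0,0],25],[[0,0,-75],[0,0,0],25]]'

```text
clock: 11.37
tcp_pos: [0.5123, 0.112, 0.0916]
orientation: [-0.001, 0.715, -0.699, 0.001]
wrist_force: [0.1, 0.2, -0.8]
finger_gap: 0.0297
grip_force: 35.3
```

```bash
python3 - <<'E'
from h import *
# grip at syringe y=-0.006-ish; syringe extent with travel 12mm: -66.5 .. 94 -> put syringe mid (+14) at tray centre
u=np.array([-np.sin(.12),np.cos(.12),0])
rel(np.array([.481,-.181,.09])-u*.021,-np.pi/2+.12)
snap('wrist','pics/w8.png')
E
```

```text
t 11.37 tcp [0.5123 0.112  0.0916] F [ 0.1  0.2 -0.8] shift [313.2  35.7   1.3] turn [-0.004  0.    -0.098] J [ 0.06  0.28 -0.29  1.    0.   -1.53]
```

Held firmly. I'll refine the tray pose by rectifying the floor blob in the first images.

```bash
python3 - <<'E'
from h import *
gx,gy=np.meshgrid(np.arange(.34,.62,.001),np.arange(-.36,.0,.001))
for f in ('pics/d1.png','pics/s1.png'):
  for z in (.002,):
    P=np.stack([gx,gy,gx*0+z],-1).reshape(-1,3); d=np.load(f+'.npz'); T=d['T']
    cc=(P-T[:3,3])@T[:3,:3]; q=cc*[1,-1,-1]@d['K'].T; m=(q[:,:2]/q[:,2:]).astype(np.float32).reshape(*gx.shape,2)
    im=cv2.remap(cv2.imread(f),m[...,0],m[...,1],cv2.INTER_LINEAR)
    g=im.min(2); sat=im.max(2).astype(int)-g
    for name,th in (('bright',(g>185)),('grey',((sat<12)&(g>120)))):
      th=cv2.morphologyEx(th.astype(np.uint8),cv2.MORPH_OPEN,np.ones((5,5)))
      n,l,s,c=cv2.connectedComponentsWithStats(th)
      i=1+np.argmax(s[1:,4]); pts=np.argwhere(l==i)[:,::-1].astype(np.float32)
      h=cv2.convexHull(pts); (cx,cy),(w,hh),a=cv2.minAreaRect(h)
      ap=cv2.approxPolyDP(h,8,True)[:,0]
      print(f,name,s[i,4],'c',round(.34+cx/1000,3),round(-.36+cy/1000,3),'wh',round(w),round(hh),'a',round(a,1),[(round(.34+x/1000,3),round(-.36+y/1000,3)) for x,y in ap])
E
```

```text
pics/d1.png bright 14925 c 0.48 -0.185 wh 119 168 a 9.1 [(np.float32(0.541), np.float32(-0.259)), (np.float32(0.546), np.float32(-0.219)), (np.float32(0.526), np.float32(-0.098)), (np.float32(0.411), np.float32(-0.113)), (np.float32(0.461), np.float32(-0.244)), (np.float32(0.495), np.float32(-0.265))]
pics/d1.png grey 34801 c 0.477 -0.2 wh 147 250 a 9.0 [(np.float32(0.558), np.float32(-0.301)), (np.float32(0.528), np.float32(-0.071)), (np.float32(0.406), np.float32(-0.089)), (np.float32(0.393), np.float32(-0.137)), (np.float32(0.423), np.float32(-0.317)), (np.float32(0.47), np.float32(-0.328))]
pics/s1.png bright 18579 c 0.479 -0.178 wh 122 187 a 8.7 [(np.float32(0.542), np.float32(-0.237)), (np.float32(0.525), np.float32(-0.079)), (np.float32(0.405), np.float32(-0.095)), (np.float32(0.436), np.float32(-0.279)), (np.float32(0.484), np.float32(-0.271))]
pics/s1.png grey 25663 c 0.487 -0.171 wh 143 210 a 9.4 [(np.float32(0.554), np.float32(-0.231)), (np.float32(0.539), np.float32(-0.065)), (np.float32(0.408), np.float32(-0.08)), (np.float32(0.402), np.float32(-0.099)), (np.float32(0.436), np.float32(-0.284)), (np.float32(0.472), np.float32(-0.28))]
```

step_arm --moves '[[[20,0,0],[0,0,0],25],[[45,5,0],[0,0,0],25],[[75,10,0],[0,0,0],25],[[105,14,0],[0,0,-0.04],25],[[135,18,0],[0,0,-0.06],25],[[165,22,0],[0,0,-0.08],25],[[190,25,0],[0,0,-0.08],25],[[200,26,0],[0,0,-0.08],25]]'

```text
clock: 12.08
tcp_pos: [0.4882, -0.0913, 0.0883]
orientation: [0.001, 0.741, -0.671, -0.0]
wrist_force: [0.7, -0.0, -1.7]
finger_gap: 0.0295
grip_force: 35.3
```

Tray centre is about (0.481, -0.180) with yaw about 0.15, and its size matches. I'll move over it.

```bash
python3 - <<'E'
from h import *
rel([.484,-.200,.03],-np.pi/2+.15)
E
```

```text
t 12.08 tcp [ 0.4882 -0.0913  0.0883] F [ 0.7 -0.  -1.7] shift [107.8  14.9  58.4] turn [ 0.001 -0.    -0.051] J [-0.35  0.23 -0.36  0.98 -0.   -2.02]
```

step_arm --moves '[[[25,3,0],[0,0,-0.02],25],[[55,7,0],[0,0,-0.04],25],[[85,11,0],[0,0,-0.05],25],[[102,14,0],[0,0,-0.05],25],[[108,14,10],[0,0,-0.05],25],[[108,14,25],[0,0,-0.05],25],[[108,14,45],[0,0,-0.05],25],[[108,14,60],[0,0,-0.05],25]]'

```text
clock: 12.75
tcp_pos: [0.4853, -0.1961, 0.027]
orientation: [-0.0, 0.759, -0.651, -0.001]
wrist_force: [0.3, -0.3, -1.5]
finger_gap: 0.0297
grip_force: 35.3
```

```bash
python3 - <<'E'
from h import *
rel([.484,-.200,-.016],-np.pi/2+.15)
W='pics/w9.png'
a=snap('wrist',W); snap('side','pics/d9.png')
u=np.array([-np.sin(.15),np.cos(.15),0]);v=np.array([u[1],-u[0],0]);o=np.array([.481,-.18,0])
for l in [(-.063,.097),(.063,.097),(-.063,-.097),(.063,-.097)]: print(l,'floor',proj(W,o+v*l[0]+u*l[1]+[0,0,.002]).round(),'side',proj('pics/d9.png',o+v*l[0]+u*l[1]+[0,0,.002]).round())
g=a.min(2)
for r in range(0,260,20): print(r,g[r,::20])
E
```

```text
t 12.75 tcp [ 0.4853 -0.1961  0.027 ] F [ 0.3 -0.3 -1.5] shift [ 3.8  1.8 43. ] turn [0.001 0.002 0.002] J [-0.54  0.34 -0.38  0.86  0.   -2.26]
(-0.063, 0.097) floor [418. 421.] side [375. 261.]
(0.063, 0.097) floor [228. 421.] side [321. 265.]
(-0.063, -0.097) floor [449. 113.] side [357. 227.]
(0.063, -0.097) floor [200. 113.] side [310. 229.]
0 [ 84  83  18  17 131 131 131 128 130 130 130  91  82  84  84  83  55  66
  76  87  98 147 144  91  89  88  76 116  28  25  24 138]
20 [ 85  89  87  17  86  88 127 131 133 129 131 130 129 132  85  84  82  61
  64  71  81  91  92  90  88  80  95 148  22  27  30 141]
40 [ 85  84  85  15  14  85  85 128 128 130 129 132 129 130 132  86  85  83
  84  63  68  74  80  83  78  65 125 144  26  24  26 137]
60 [130 131 127  20  14  86  83  84  83 131 131 131 130 129 129 129 128  84
  83  83  60  65  70  69  59 131 118 142 141  31 140  91]
80 [129 133 133 126  24  83  85  86  86 127 130 129 131 130 130 130 131 128
  83  85  84  83  60  60  85 126  86 126 140 140 104 130]
100 [128 129 132 128  20  15  84  85  84  84 129 128 130 130 127 128 130 127
 128 
[... 297 characters left out ...]
 128 133 130 130 130  95]
160 [ 67  65  63 131 131 130 133 128 133 130 109 135 159 159 130 159 159 137
 135 138 136 135 132 104  82  84 132 132 130 128 132  96]
180 [ 49  48  47 132 127 131 129 126 135 131 100 135 158 158 136 159 164 153
 136 135 135 136 124 134  84 131 128 128 128 130  87  93]
200 [ 39  17  45 128 128 132 128 133 129 129 156 165 164 163 166 163 164 166
 166 166 112 113 116 135  86 131 129 130 129 130  94  95]
220 [ 19  16  49 127 130 132 130 126 128 135 156 123 164 160 166 116 121 109
 166 166 112 112 115 137  84 129 126 132 130 129  96  93]
240 [ 20  16 127 127 129 130 128 129 124 130 155 110 164 160 125 162 161 157
 108 119 112 112 108 108  83 131 131 129 131  52  85  92]
```

```bash
python3 - <<'E'
from h import *
W='pics/w9.png'; g=cv2.imread(W).min(2)
u=np.array([-np.sin(.15),np.cos(.15),0]);v=np.array([u[1],-u[0],0]);o=np.array([.481,-.18,0])
p=lambda x,y,z:proj(W,o+v*x+u*y+[0,0,z]).round(1)
print('rim top outer far',p(0.04,-.1035,.016),p(-.05,-.1035,.016),'far floor',p(.04,-.097,.002),'outer foot',p(.04,-.1035,0))
print('left rim outer',p(.0695,-.05,.016),'floor',p(.063,-.05,.002),'right rim',p(-.0695,-.05,.016),'floor',p(-.063,-.05,.002))
for c in (244,300,420): print(c,list(zip(range(96,146,2),g[96:146:2,c])))
print(list(zip(range(176,240,3),g[185,176:240:3]))); print(list(zip(range(420,500,3),g[185,420:500:3])))
# nozzle location of held syringe: expected axis z
s=st();r=R.from_quat(s['orientation'],scalar_first=True)
print('nozzle exp',proj(W,s['tcp_pos']+r.apply([.0597,0,-.0393])))
for rr in range(150,250,8): print(rr,g[rr,296:350:3])
E
```

```text
rim top outer far [238.9  97.3] [433.   97.7] far floor [245.6 112.9] outer foot [245.6  99.4]
left rim outer [187.5 209.9] floor [208.4 204. ] right rim [461.4 210.4] floor [439.8 204.4]
244 [(96, np.uint8(131)), (98, np.uint8(131)), (100, np.uint8(130)), (102, np.uint8(130)), (104, np.uint8(165)), (106, np.uint8(126)), (108, np.uint8(155)), (110, np.uint8(155)), (112, np.uint8(155)), (114, np.uint8(125)), (116, np.uint8(106)), (118, np.uint8(84)), (120, np.uint8(87)), (122, np.uint8(93)), (124, np.uint8(100)), (126, np.uint8(120)), (128, np.uint8(159)), (130, np.uint8(160)), (132, np.uint8(160)), (134, np.uint8(159)), (136, np.uint8(159)), (138, np.uint8(160)), (140, np.uint8(160)), (142, np.uint8(159)), (144, np.uint8(160))]
300 [(96, np.uint8(130)), (98, np.uint8(129)), (100, np.uint8(128)), (102, np.uint8(130)), (104, np.uint8(164)), (106, np.uint8(128)), (108, np.uint8(156)), (110, np.uint8(156)), (112, np.uint8(156)), (114, np.uint8(125)), (116, np.uint8(107)), (118, np.uint8(84)), (120, np.uint8(87)), (122, np.uint8(93)), (124, np.uint8(100)), (126, np.uint8(121)), (128, np.u
[... 2153 characters left out ...]
82 [159 159 159 158 158 147 158 163 164 162 153 146 135 135 135 135 136 137]
190 [163 164 162 163 163 140 158 164 164 161 147 124 166 166 166 166 166 167]
198 [164 164 162 162 162 145 159 164 164 160 148 124 166 166 166 166 166 166]
206 [164 163 162 162 162 148 161 163 162 159 148 121 166 166 166 166 166 166]
214 [163 162 155 146 132 125 131 132 132 129 124 104 128 152 165 167 166 167]
222 [118 119 120 120 120 122 122 122 121 122 122 114 114 114 111 110 109 107]
230 [129 130 131 131 132 133 133 132 132 132 131 129 128 126 124 122 120 119]
238 [158 160 163 163 163 163 161 161 160 160 160 162 161 160 159 156 153 147]
246 [158 159 161 161 160 161 160 160 161 160 147 149 147 146 144 143 152 146]
```

The wrist picture puts the tray within 3 mm of the estimate with matching yaw, and the syringe is held straight with its nozzle at (325,173). I'll lower it gently.

step_arm --moves '[[[1,2,10],[0,0,0],25],[[1,2,20],[0,0,0],25],[[1,2,30],[0,0,0],25],[[1,2,36],[0,0,0],25],[[1,2,40],[0,0,0],25],[[1,2,42],[0,0,0],25],[[1,2,42],[0,0,0],25]]'

```text
clock: 13.43
tcp_pos: [0.4842, -0.1986, -0.0131]
orientation: [-0.0, 0.759, -0.651, -0.0]
wrist_force: [0.2, -0.4, -1.7]
finger_gap: 0.0297
grip_force: 35.3
```

step_arm --moves '[[[0,0,1],[0,0,0],25],[[0,0,2],[0,0,0],25],[[0,0,2],[0,0,0],25]]'

```text
clock: 13.68
tcp_pos: [0.4846, -0.1989, -0.0145]
orientation: [-0.0, 0.759, -0.651, 0.0]
wrist_force: [0.9, -0.5, -0.7]
finger_gap: 0.0298
grip_force: 35.3
```

step_arm --moves '[[[0,0,1],[0,0,0],25],[[0,0,2],[0,0,0],25],[[0,0,3],[0,0,0],25],[[0,0,3],[0,0,0],25]]'

```text
clock: 14.02
tcp_pos: [0.4843, -0.1987, -0.0179]
orientation: [-0.0, 0.759, -0.651, -0.0]
wrist_force: [-0.5, 0.1, -1.9]
finger_gap: 0.0297
grip_force: 35.3
```

step_arm --moves '[[[0,0,1],[0,0,0],25],[[0,0,2],[0,0,0],25],[[0,0,2],[0,0,0],25]]'

```text
clock: 14.27
tcp_pos: [0.4845, -0.1991, -0.0195]
orientation: [0.0, 0.759, -0.651, 0.0]
wrist_force: [-0.9, -1.4, 2.9]
finger_gap: 0.0297
grip_force: 35.7
```

Touchdown, with Fz rising. One more half millimetre, then a gentle release.

step_arm --moves '[[[0,0,0.5],[0,0,0],25],[[0,0,0.5],[0,0,0],29],[[0,0,0.5],[0,0,0],31],[[0,0,0.5],[0,0,0],33],[[0,0,0.5],[0,0,0],36],[[0,0,0.5],[0,0,0],45],[[0,0,0.5],[0,0,0],55],[[0,0,0.5],[0,0,0],60]]' --grip_force 20

```text
clock: 14.93
tcp_pos: [0.4844, -0.1987, -0.0203]
orientation: [-0.0, 0.759, -0.651, -0.0]
wrist_force: [-0.3, 1.1, 0.0]
finger_gap: 0.0598
grip_force: 0.0
```

step_arm --moves '[[[0,0,0],[0,0,0],60],[[0,0,-8],[0,0,0],60],[[0,0,-20],[0,0,0],60],[[0,0,-45],[0,0,0],60],[[0,0,-80],[0,0,0],60],[[0,0,-115],[0,0,0],60],[[0,0,-140],[0,0,0],60],[[0,0,-140],[0,0,0],60]]'

```text
clock: 15.6
tcp_pos: [0.4878, -0.2007, 0.1264]
orientation: [-0.001, 0.759, -0.651, 0.005]
wrist_force: [1.0, 0.2, -0.5]
finger_gap: 0.0597
grip_force: 0.0
```

```bash
python3 - <<'E'
from h import *
s=st();print(s['clock'],s['tcp_pos'],s['wrist_force'],s['finger_gap'])
W='pics/w10.png';g=snap('wrist',W).min(2);snap('side','pics/d10.png');snap('scene','pics/s10.png')
u=np.array([-np.sin(.15),np.cos(.15),0]);v=np.array([u[1],-u[0],0]);o=np.array([.479,-.177,0]);c=np.array([.4845,-.199,.0175])+u*.0068
for n,y in (('nozzle',-.0665),('front',-.048),('orig',0),('flange',.046),('thumb',.094)): print(n,proj(W,c+u*y).round(1))
for l in (-.04,.04): print('rim',proj(W,o+v*l-u*.1035+[0,0,.016]).round(1))
col=[int(round(x)) for x in proj(W,c-u*.0665)]
print([(r,int(g[r,col[0]])) for r in range(col[1]-14,col[1]+34,2)])
for y in(-.02,.0,.046): 
  q=proj(W,c+u*y).round().astype(int); print(y,q,g[q[1],q[0]-45:q[0]+46:3])
q=proj(W,c+u*.094).round().astype(int); print(q,[(r,int(g[r,q[0]])) for r in range(q[1]-30,min(479,q[1]+40),3)])
# change in other places of the bench between first and last images
for f in 'sd':
  a,b=cv2.imread(f'pics/{f}1.png'),cv2.imread(f'pics/{f}10.png'); m=(cv2.absdiff(cv2.blur(a,(3,3)),cv2.blur(b,(3,3))).max(2)>30).astype(np.uint8)
  n,l,st_,_=cv2.connectedComponentsWithStats(m); print(f,[x[:5].tolist() for x in st_[1:] if x[4]>25])
E
```

```text
15.6 [ 0.48778575 -0.20072559  0.12638354] [ 1.04349219  0.22141789 -0.45249875] 0.05969519221718905
nozzle [325.8 149.8]
front [325.6 174.8]
orig [325.2 235.1]
flange [324.8 287.8]
thumb [324.5 338. ]
rim [383.4 120.2]
rim [274.4 119.9]
[(136, 173), (138, 174), (140, 174), (142, 173), (144, 174), (146, 174), (148, 173), (150, 174), (152, 175), (154, 176), (156, 176), (158, 176), (160, 176), (162, 176), (164, 175), (166, 175), (168, 175), (170, 176), (172, 172), (174, 149), (176, 136), (178, 143), (180, 176), (182, 176)]
-0.02 [325 211] [176 175 173 173 173 180 178 178 178 146 158 167 171 165 157 157 153 154
 153 146 133 117 178 181 180 180 180 180 129 122 122]
0.0 [325 235] [181 181 180 181 180 181 180 181 180 120 142 155 160 164 165 165 164 161
 152 144 130 114 181 181 181 180 180 180 181 122 122]
0.046 [325 288] [180 180 181 181 181 140 115 114 113 114 131 141 147 148 151 162 149 145
 138 131 119 110 114 113 114 128 177 181 180 180 180]
[324 338] [(308, 180), (311, 181), (314, 131), (317, 178), (320, 180), (323, 180), (326, 180), (329, 180), (332, 132), (335, 180), (338, 114), (34
[... 299 characters left out ...]
20, 8, 9, 53], [202, 197, 63, 51, 850], [249, 219, 12, 17, 112], [143, 238, 172, 85, 5919], [285, 282, 92, 59, 1427], [16, 399, 27, 17, 280], [0, 415, 18, 27, 314], [0, 445, 16, 31, 309]]
d [[310, 0, 60, 184, 4986], [520, 0, 118, 199, 15723], [321, 5, 9, 46, 139], [316, 24, 4, 22, 58], [316, 53, 16, 7, 88], [533, 188, 18, 16, 136], [557, 195, 55, 32, 1314], [622, 197, 18, 128, 1344], [532, 203, 19, 30, 311], [618, 211, 5, 8, 28], [613, 220, 9, 11, 48], [549, 224, 62, 32, 1220], [332, 230, 22, 30, 397], [321, 265, 110, 97, 4147], [540, 293, 22, 10, 65], [323, 299, 15, 9, 82], [541, 303, 28, 21, 330], [327, 316, 11, 3, 27], [325, 326, 16, 7, 91], [324, 336, 20, 23, 280], [634, 351, 6, 19, 65]]
```

The syringe lies flat and aligned in the tray, with margin at both ends, and the arm is clear. Handing in.

```bash
python3 -c "
from workcell import env; print(env.hand_in())"
```

```text
the job is handed in; nothing more can be done
None
```

The nozzle is blocked: the push climbed to 10 N about 16 mm in, so I backed off, lifted the syringe by its barrel and laid it flat in the tray, then handed in at about 16 s; the first lift slipped and the syringe dropped back into the cradle, and the second grasp, taken lower, held.

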